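# Shut the rinse-water valve under the sliding cover

### The job

Shut off the rinse water: push the wooden cover of the white valve box aside along its guides, all the way to its stop over the solid half of the box, and then push the red valve handle underneath clockwise (seen from above) through its quarter turn until it is fully shut. Only push, with the fingertips or the outside of the fingers: do not lift the cover, leave the black handle as it is, and do not pick up or knock the pots, bowl, saucer and jar.

Things in the scene. Friction and masses are not known exactly. Their poses are not given: they have to be found in the camera images.
- valve_box: Fixed white valve box, turned up to about 0.3 rad. Origin: at table height under the middle of the cover's track. In its frame it spans x -105 to +155 mm, y +-255 mm; its top is 75 mm high. Two guides along y at x = +-101 mm and end stops at y = +-250 mm stand 12 mm above the top (to 87 mm). At the back, x 105 to 155 mm, is a wooden ledge 75 mm high.
- well (a point): Middle of the floor of the open well in the box's -y half, 6 mm above the table. The well holds the two valves; inside it spans x +-85 mm and y -230 to 0 mm in the box's frame, walls up to 75 mm above the table.
- deck (a point): Middle of the solid deck on the box's +y half, 75 mm above the table, where the cover is parked. It spans y 0 to 245 mm in the box's frame.
- cover: Loose wooden cover, about 0.4 kg, lying between the guides (2 mm play each side): plate 190 (x) by 242 (y) by 6 mm. Origin: centre of the underside, 75 mm above the table; axes as the box's. Starts over the well, centre at y = -119 to -95 mm in the box's frame; slides along y with about 2 to 5 N and meets the deck's end stop at y = +124 mm.
- rib (a point): Middle of the top of the cover's raised dark rib, 105 mm above the table. The rib lies across the middle of the cover: 90 mm long (box x), 14 mm thick (y), rising 24 mm above the plate's top (from 81 mm). Pushed on its -y face, the cover slides towards the deck.
- red_handle (a joint): Angle of the red valve handle (the one to shut), rad: 0 is open (the handle points along the box's -x, towards the robot), 1.571 is fully shut, at its stop (it points along the box's +y). It grows clockwise seen from above. It stays where it is left; it takes about 0.15 N m to turn.
- red_pivot (a point): On the vertical turning axis of the red handle, at mid-height of the handle (52 mm above the table). The pivot stands in the well at x = +35 mm and either y = -170 or y = -75 mm in the box's frame; the black handle takes the other place.
- red_tip (a point): Free end of the red handle, 65 mm from its pivot, at mid-height. The handle is a horizontal bar 14 mm wide and 16 mm tall (44 to 60 mm above the table), red from 15 to 65 mm from the pivot. Below it, round the pivot, a brass valve body up to 40 mm and a copper pipe along x up to 36 mm above the table.
- black_handle (a joint): Angle of the black valve handle, which must be left alone; same shape, zero and sense as the red one. It starts open, at 0 to 0.15 rad.
- black_tip (a point): Free end of the black handle, 65 mm from its pivot.
- blue_pot: Loose bystander, leave alone: blue-lidded paint pot, white, 34 mm across, 40 mm tall, on the table in front of the box. Origin: centre of its underside.
- orange_pot: Loose bystander, leave alone: orange-lidded paint pot, same size, on the table in front of the box. Origin: centre of its underside.
- yellow_pot: Loose bystander, leave alone: yellow-lidded paint pot, same size, on the wooden ledge along the back of the box. Origin: centre of its underside.
- green_pot: Loose bystander, leave alone: green-lidded paint pot, same size, on the wooden ledge along the back of the box. Origin: centre of its underside.
- bowl: Loose bystander, leave alone: white bowl painted with flower dots, 156 mm across, 75 mm tall, on the table beyond the box's +y end. Origin: centre of its underside.
- saucer: Loose bystander, leave alone: white saucer, 120 mm across, 20 mm tall, on the table beyond the box's -y end. Origin: centre of its underside.
- glaze_jar: Loose bystander, leave alone: blue lidded glaze jar, 60 mm across, 85 mm tall, on the table in front of the deck half of the box. Origin: centre of its underside.

How it is judged:
By the outcome, as a careful person would: the job done as asked, in the order asked, and still so for the second after the job is handed in, with the robot touching nothing.
It also fails if it takes over 53 s, if anything falls off the work surface, if the arm or the gripper's body presses on something with over 40 N, if the wrist force passes 120 N, or if a joint passes its speed limit or range.

### The arm

A 6-joint arm with a two-finger parallel gripper is mounted at the origin on the work surface. World frame = base frame: x ahead of the robot, y to its left, z up, the work surface at z = 0. Lengths are in m, angles in rad, forces in N, time in s.
With the tool pointing down it reaches from about 0.35 to 0.775 m from the base axis. Payload 7.3 kg.
Tool frame: the origin (TCP) lies on the centre line of the jaws, within the pads' length; the fingertips stand 11 mm ahead of it and the grasp point (between the pads) lies 8 mm behind it; z points along the fingers, y is the direction in which the jaws open and shut (so a half turn about z gives the same grasp; the last joint's range is limited). The gripper opens to 92 mm and grips with 3 to 60 N. Pads are 19 mm wide; open, the fingers measure 130 mm over their backs; the gripper's body (75 mm by 190 mm) begins 47 mm behind the grasp point.
Start: joints at [0.958, 0.342, 1.524, -0, 1.275, -0.146], TCP at [0.236, 0.469, 0.209] pointing down, gripper open.
Joint ranges: [-2.53, 2.53], [-0.77, 2.02], [0.04, 2.7], [-1, 4.14], [0.28, 2.66], [-3.11, 3.11]. Speed limits (rad/s): [2.57, 2.57, 3.14, 3.14, 3.14, 3.14].

### API

Orientations are given as [roll, pitch, yaw] about the fixed x, y, z axes, in that order (R = Rz(yaw) Ry(pitch) Rx(roll)).
In Python, from cell import robot gives the robot as it stands.
- The arm moves only by the tool jog_arm, never from a script. Its argument "deltas" is one flat list of numbers, 6 for each row, row after row: the shift along the world's x, y, z in units of 0.1 m (1.0 is 0.1 m), then the turn, a rotation vector about the world's x, y, z in units of 90 degrees (1.0 is 90 degrees). A call has 1 to 5 rows; each row is the pose to reach, as a shift and turn from the pose commanded when the call began; what a row does not reach only later rows make up. A row lasts 1/12 s, in which the tool goes at most 41.7 mm and 7.16 degrees, less where a joint would pass 70% of its speed; a pose out of reach is approached as far as the arm can. A call with a number of a shift or a turn outside -1 to 1 is refused whole. A call with a gripper value outside its range is refused whole. "claw" is the opening, from 0 (shut) to 1 (fully open), set as the call begins (left out, the last holds). The fingers move at their own pace and stop on an object; "newtons" is the grip in N (left out, the last holds). Time passes only in rows, so rows that repeat a pose let the fingers close. It gives the time, the measured TCP pose, the force and the opening at its end, in the units of the state.
- robot.observe(): the state, without advancing time (a new reading comes with each control period).
- robot.read_camera(name): name is "scene" or "side" or "wrist"; returns the picture (420x560x3 uint8, red, green, blue); there is no depth.
- robot.camera_params(name): a dict with "fx", "fy", "cx", "cy" (pixels), "k1" (the pictures are not rectified: a ray, as slopes to the right and down, at radius r is drawn at 1 + k1 r^2 times it, then the intrinsics apply), "R" (3x3) and "t" (3): a world point X has camera coordinates R X + t. Camera axes: x right, y down, z forward; pixel columns grow to the right and rows downward; lengths in m; the calibration is good to about 2 mm. A picture is of the moment at which its call begins: read the wrist's pose just before it. camera_params takes no time and is no camera call; for the wrist camera it gives the pose at the moment of the call.
- robot.hand_in(): hands the job in, once; it reports no verdict.
The state is a dict: "time": time; "qpos": joint angles; "qvel": joint speeds; "joint_efforts": joint torques, N m; "tool_pos": TCP position; "tool_rot": TCP orientation; "contact_force": force on the tool from outside, world axes, zero at the start; "torque": the same for the moment, N m; "opening": finger opening in m.
Only numpy, scipy, OpenCV 4.12 (cv2) and the standard library are available. Lean on these libraries where they do the work, as an engineer would, in place of code of your own. Each camera call takes 0.05 s, during which the arm holds its last target. There are 200 camera calls.

## Working session

There is one attempt and no reset: what is moved stays moved. The work goes in short steps, Python scripts to look and compute and a tool call to move; the robot and the scene stay as the last step left them, time stands still between calls to the robot, and variables do not carry over. Pictures are saved under pics/ and viewed, about 8 in all and at most 12, crops included, and the job is handed in when it is done.

Besides the shell and the picture viewer there is one more tool, called after "Call:" as name(argument=value, ...) on one line, values as JSON. jog_arm: Moves the arm, as the interface text tells. Its arguments: {"type":"object","properties":{"deltas":{"type":"array","items":{"type":"number"}},"claw":{"type":"number"},"newtons":{"type":"number"}},"required":["deltas"]}

```bash
mkdir -p pics; ls
cat > h.py <<'E'
import numpy as np, cv2
from cell import robot
def ray(p,u,v):
    d=np.array([(u-p["cx"])/p["fx"],(v-p["cy"])/p["fy"]])
    s=d.copy()
    for _ in range(20): s=d/(1+p["k1"]*(s@s))
    R=np.array(p["R"]);t=np.array(p["t"])
    return -R.T@t, R.T@np.array([s[0],s[1],1.])
def onz(p,u,v,z):
    c,d=ray(p,u,v); return c+d*(z-c[2])/d[2]
def proj(p,X):
    q=np.array(p["R"])@np.array(X)+np.array(p["t"]); s=q[:2]/q[2]; s=s*(1+p["k1"]*(s@s))
    return s*[p["fx"],p["fy"]]+[p["cx"],p["cy"]]
def shot(name,f):
    p=robot.camera_params(name); im=robot.read_camera(name)[:,:,::-1].copy()
    cv2.imwrite("pics/"+f,im); return p,im
E
python3 - <<'E'
from h import *
for n in("scene","side"):
    p,im=shot(n,n+"0.png"); print(n,np.round(-np.array(p["R"]).T@np.array(p["t"]),3))
E
```

```text
pics
scene [1.246 0.769 0.874]
side [ 0.148 -0.498  0.795]
```

View pics/scene0.png

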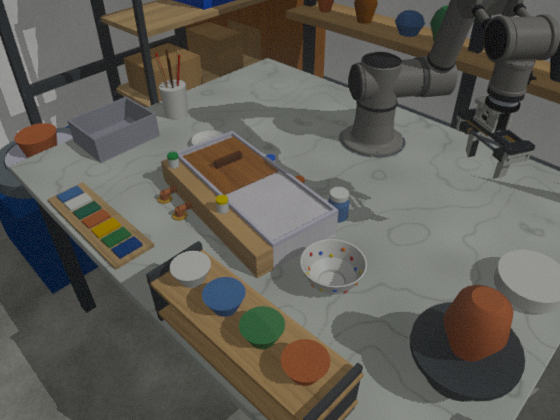

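View pics/side0.png

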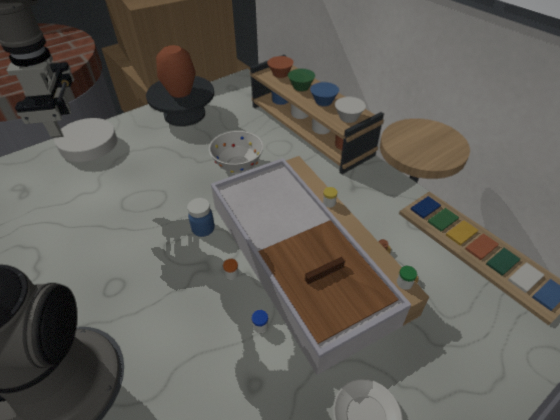

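Scene: cover (235,165) with rib (228,158), deck at (280,205). Side: cover around (325,280), rib (325,270), box rim corners at about (213,183), (408,303), (318,345); the glaze jar is at (201,217) and the pots at (231,268) and (260,320).

```bash
cat > m.py <<'E'
from h import *
seed={"scene":(205,175),"side":(300,300)}
for n in("side","scene"):
    p=robot.camera_params(n); im=cv2.imread(f"pics/{n}0.png"); 
    b=cv2.GaussianBlur(im,(3,3),0)
    s=seed[n]; print(n,"cover bgr",b[s[1],s[0]])
    hsv=cv2.cvtColor(b,cv2.COLOR_BGR2HSV)
    # cover: saturated orange-brown, darker than ledge
    m=((hsv[...,0]<22)&(hsv[...,1]>110)&(hsv[...,2]>25)).astype(np.uint8)
    _,l,st,_=cv2.connectedComponentsWithStats(m); c=(l==l[s[1],s[0]]).astype(np.uint8)
    print(st[l[s[1],s[0]]])
    c=cv2.morphologyEx(c,cv2.MORPH_CLOSE,np.ones((9,9)))
    q=cv2.findContours(c,0,2)[0]; q=max(q,key=cv2.contourArea)[:,0]
    W=np.array([onz(p,u,v,.081)[:2] for u,v in q]).astype(np.float32)
    (cx,cy),wh,a=cv2.minAreaRect(W*1000); print("cover",cx,cy,wh,a); print(np.round(cv2.boxPoints(((cx,cy),wh,a))))
    r=((l==l[s[1],s[0]])|(c>0))&(hsv[...,2]<75)
    v,u=np.nonzero(r); print("rib px",len(u),u.mean() if len(u) else 0,v.mean() if len(v) else 0)
    o=im.copy(); cv2.drawContours(o,[q.reshape(-1,1,2)],-1,(0,255,0),1); o[r]=(255,0,255)
    x0,y0=(200,140) if n=="side" else (140,110)
    cv2.imwrite(f"pics/{n}1.png",cv2.resize(o[y0:y0+220,x0:x0+260],None,fx=3,fy=2.7 if 0 else 3)[:600,:800])
    for nm,(ru,rv) in {"side":{"ribmid":(326,268),"cornL":(213,183),"cornR":(409,303),"cornB":(318,345)},"scene":{"ribmid":(228,156)}}[n].items():
        print(nm,np.round(onz(p,ru,rv,.105 if nm=="ribmid" else .087)*1000))
E
python3 m.py
```

```text
side cover bgr [44 67 96]
[ 260  222  137  120 8700]
cover 518.986572265625 -162.75559997558594 (238.06924438476562, 185.28533935546875) 81.18340301513672
[[ 409. -266.]
 [ 592. -295.]
 [ 629.  -59.]
 [ 446.  -31.]]
rib px 929 321.72012917115177 272.41119483315396
ribmid [ 519. -165.  105.]
cornL [478. 214.  87.]
cornR [ 600. -316.   87.]
cornB [ 404. -272.   87.]
scene cover bgr [ 41  73 106]
[ 184  137   93   58 2756]
cover 515.4822998046875 -155.1392364501953 (240.16822814941406, 183.03538513183594) 80.98542785644531
[[ 406. -259.]
 [ 587. -288.]
 [ 625.  -51.]
 [ 444.  -22.]]
rib px 195 226.90769230769232 159.9025641025641
ribmid [ 516. -158.  105.]
```

View pics/side1.png

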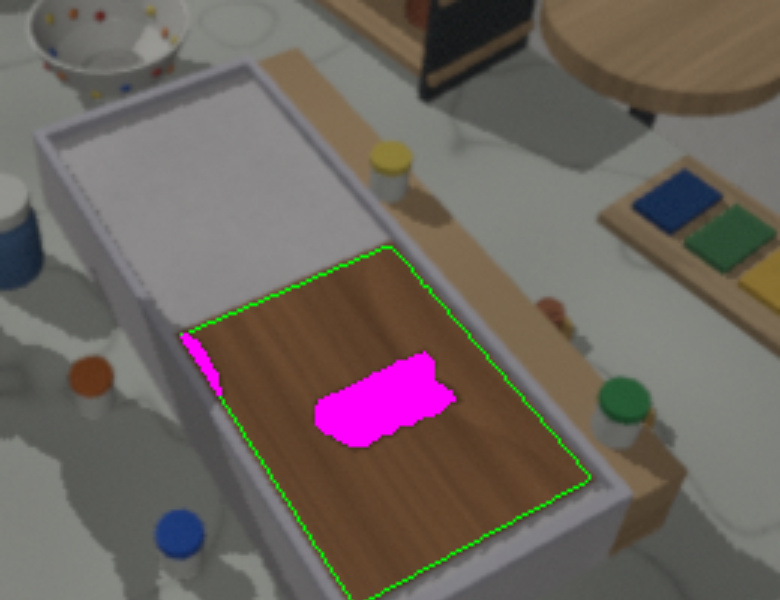

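The side view confirms the cover outline. Box origin is about (0.535,-0.045), yaw about -0.155, and cover centre about (0.517,-0.159), so y≈-0.115 in the box frame.

Run:
```python
from h import *
s=robot.observe(); print(s["time"],s["tool_pos"],s["tool_rot"],s["contact_force"],s["opening"])
c,sn=np.cos(-.155),np.sin(-.155)
B=lambda x,y:np.round([535+c*x-sn*y,-45+sn*x+c*y])
print(B(0,-115),B(0,-160),B(0,124-17))
```

```text
0.1 [0.23603171 0.46853257 0.20841968] [-3.14025221e+00 -1.75188295e-04  2.67482210e+00] [ 0.64429635 -0.75422451 -0.15871673] 0.09162273283242815
[ 517. -159.] [ 510. -203.] [552.  61.]
```

Call:
jog_arm(deltas=[0,0,0,0,0,0], claw=0)

```text
time: 0.18
tool_pos: [0.2361, 0.4686, 0.2086]
tool_rot: [-3.141, -0.0, 2.675]
contact_force: [-0.1, -0.1, 0.5]
opening: 0.0886
```

Call:
jog_arm(deltas=[0.13,-0.32,0,0,0,0.066,0.26,-0.64,0,0,0,0.132,0.39,-0.96,0,0,0,0.198])

```text
time: 0.43
tool_pos: [0.2751, 0.3718, 0.2086]
tool_rot: [-3.141, -0.0, 2.993]
contact_force: [2.0, 0.1, 0.6]
opening: 0.0697
```

Call:
jog_arm(deltas=[0.13,-0.32,0,0,0,0,0.26,-0.64,0,0,0,0,0.39,-0.96,0,0,0,0])

```text
time: 0.68
tool_pos: [0.3144, 0.2753, 0.209]
tool_rot: [3.142, -0.0, 2.986]
contact_force: [0.9, -0.8, 0.7]
opening: 0.0497
```

Call:
jog_arm(deltas=[0.13,-0.32,0,0,0,0,0.26,-0.64,0,0,0,0,0.39,-0.96,0,0,0,0])

```text
time: 0.93
tool_pos: [0.3534, 0.1793, 0.2091]
tool_rot: [3.141, 0.0, 2.986]
contact_force: [0.8, -0.1, 0.8]
opening: 0.0299
```

Call:
jog_arm(deltas=[0.13,-0.32,0,0,0,0,0.26,-0.64,0,0,0,0,0.39,-0.96,0,0,0,0])

```text
time: 1.18
tool_pos: [0.3924, 0.0832, 0.2091]
tool_rot: [3.141, 0.0, 2.986]
contact_force: [-0.2, 0.4, 0.1]
opening: 0.0098
```

Call:
jog_arm(deltas=[0.13,-0.32,0,0,0,0,0.26,-0.64,0,0,0,0,0.39,-0.96,0,0,0,0,0.39,-0.96,0,0,0,0])

```text
time: 1.52
tool_pos: [0.4333, -0.0159, 0.2089]
tool_rot: [-3.14, 0.002, 2.981]
contact_force: [-0.2, -0.3, -0.9]
opening: 0.0005
```

Call:
jog_arm(deltas=[0.13,-0.32,0,0,0,0,0.26,-0.64,0,0,0,0,0.39,-0.96,0,0,0,0])

```text
time: 1.77
tool_pos: [0.4704, -0.1078, 0.209]
tool_rot: [3.141, -0.0, 2.987]
contact_force: [0.8, -0.2, -0.2]
opening: 0.0001
```

Call:
jog_arm(deltas=[0.13,-0.32,0,0,0,0,0.26,-0.64,0,0,0,0,0.39,-0.96,0,0,0,0,0.39,-0.96,-0.3,0,0,0,0.39,-0.96,-0.6,0,0,0])

```text
time: 2.18
tool_pos: [0.5107, -0.205, 0.1491]
tool_rot: [-3.14, 0.004, 2.983]
contact_force: [-0.3, -0.1, -0.6]
opening: 0.0002
```

Run:
```python
from h import *
s=robot.observe(); print(s["time"],s["tool_pos"],s["contact_force"])
p,im=shot("side","side2.png")
cv2.imwrite("pics/side2c.png",cv2.resize(im[150:350,200:440],None,fx=3,fy=3))
p,w=shot("wrist","wrist2.png")
```

```text
2.1833 [ 0.51066566 -0.20499994  0.14913661] [-0.27132466 -0.10310041 -0.59080445]
```

View pics/wrist2.png

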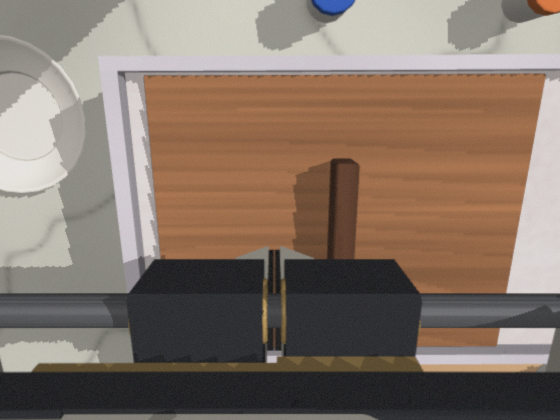

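The wrist view shows the closed tips at (275,255), clear of the rib's -y face (column ~331). The box edges run parallel to the image, so the yaw is good.

Run:
```python
from h import *
p=robot.camera_params("wrist")
c,sn=np.cos(-.155),np.sin(-.155); o=np.array([535,-45])
def bx(u,v,z):
    w=onz(p,u,v,z)[:2]*1000-o; return np.round([c*w[0]+sn*w[1],-sn*w[0]+c*w[1]],1)
for n,u,v,z in [("rib edge",333,166,.105),("rib edge2",331,250,.105),("rib +y",357,166,.105),("outer guide L",130,58,.087),("outer guide R",480,57,.087),("cornerouter",101,58,.087),("cover corner -y",147,76,.081),("cover -y low",158,240,.081),("cover +y",543,76,.081)]: print(n,bx(u,v,z))
s=robot.observe()["tool_pos"][:2]*1000-o; print("tcp",c*s[0]+sn*s[1],-sn*s[0]+c*s[1])
```

```text
rib edge [ -42.6 -124. ]
rib edge2 [   9.9 -123.1]
rib +y [ -42.6 -110. ]
outer guide L [-103.2 -242.3]
outer guide R [-103.7  -37.9]
cornerouter [-103.2 -259.1]
cover corner -y [ -93.7 -235.2]
cover -y low [  12.  -237.5]
cover +y [-93.4   5.1]
tcp -4.14163038629647 -158.9320123045409
```

Call:
jog_arm(deltas=[0,0,-0.25,0,0,0,0,0,-0.5,0,0,0,0,0,-0.5,0,0,0])

```text
time: 2.53
tool_pos: [0.5074, -0.2013, 0.0965]
tool_rot: [3.139, -0.006, 2.986]
contact_force: [-1.1, 0.3, 0.4]
opening: 0.0006
```

Call:
jog_arm(deltas=[0.02,0.14,0,0,0,0,0.05,0.3,0,0,0,0,0.07,0.46,0,0,0,0,0.1,0.62,0,0,0,0,0.12,0.78,0,0,0,0])

```text
time: 2.95
tool_pos: [0.5228, -0.1235, 0.102]
tool_rot: [-3.141, 0.004, 2.986]
contact_force: [-1.1, -0.2, -0.1]
opening: 0.0007
```

Call:
jog_arm(deltas=[0.02,0.16,0,0,0,0,0.05,0.32,0,0,0,0,0.08,0.48,0,0,0,0,0.1,0.64,0,0,0,0,0.13,0.8,0,0,0,0])

```text
time: 3.37
tool_pos: [0.5354, -0.0432, 0.102]
tool_rot: [3.141, 0.004, 2.987]
contact_force: [0.3, 0.5, 0.4]
opening: 0.0002
```

Run:
```python
from h import *
s=robot.observe(); print(s["time"],s["tool_pos"],s["contact_force"])
p,w=shot("wrist","wrist3.png")
```

```text
3.3667 [ 0.53544223 -0.04321347  0.10203033] [0.30408632 0.49842662 0.40202151]
```

View pics/wrist3.png

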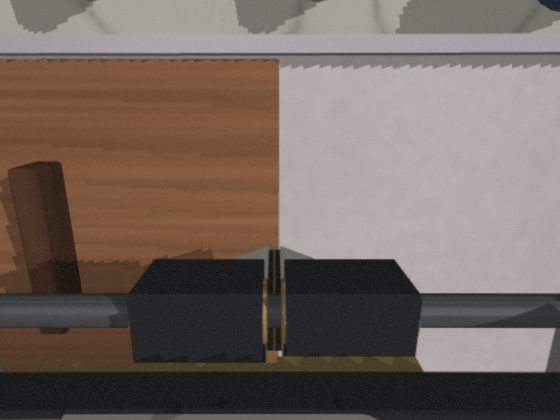

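The wrist view shows the rib now at columns ~15-75, behind the fingers, with the cover's front edge still at column ~278. The tips passed the rib without moving the cover, so I need to find out why.

Run:
```python
from h import *
s=robot.observe(); p=robot.camera_params("wrist"); t=s["tool_pos"]
print("cam",-np.array(p["R"]).T@p["t"]); 
for dz in(0,-.011): print(proj(p,t+[0,0,dz]))
o=np.array([536,-48]);c,sn=np.cos(-.155),np.sin(-.155)
for z,u,v in [(.105,12,168),(.105,62,163),(.105,24,168),(.105,75,330),(.081,279,80),(.081,279,200)]:
    w=onz(p,u,v,z)[:2]*1000-o; print(z,np.round([c*w[0]+sn*w[1],-sn*w[0]+c*w[1]],1))
w=t[:2]*1000-o;print("tcp",[c*w[0]+sn*w[1],-sn*w[0]+c*w[1]])
shot("side","side3.png"); p,im=shot("scene","scene3.png")
a=cv2.imread("pics/side3.png")[140:340,200:420]; b=im[100:300,140:360]
cv2.imwrite("pics/both3.png",np.hstack([cv2.resize(a,(400,400)),cv2.resize(b,(400,400))]))
```

```text
cam [ 0.46035047 -0.02920733  0.2777461 ]
[273.44554347 253.74949178]
[273.42138097 245.52827852]
0.105 [ -45.8 -114.5]
0.105 [-48.2 -91. ]
0.105 [ -45.8 -108.9]
0.105 [ 41.2 -98.1]
0.081 [-86.    9.9]
0.081 [-24.   10.2]
tcp [np.float64(-1.3946073398981376), np.float64(7.221978508519477)]
```

View pics/both3.png

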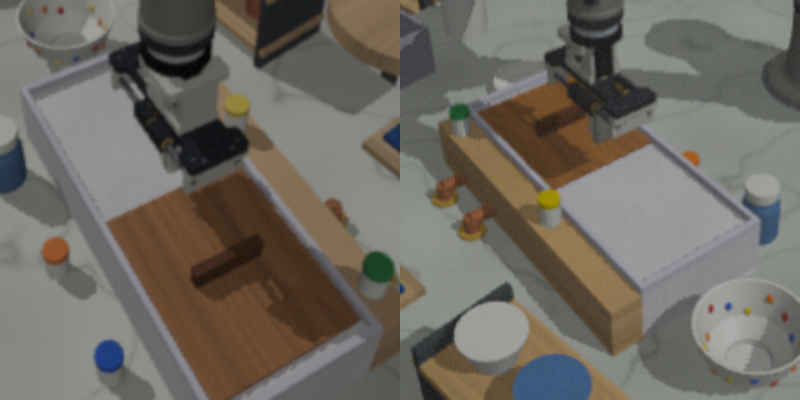

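Run:
```python
from h import *
s=robot.observe(); t=s["tool_pos"]; print(t,s["qpos"])
out=[]
for n in("side","scene"):
    p=robot.camera_params(n); im=cv2.imread(f"pics/{n}3.png")
    q=proj(p,t+[0,0,-.011]); x,y=int(q[0])-25,int(q[1])-40
    a=cv2.resize(im[y:y+75,x:x+50],None,fx=8,fy=8,interpolation=cv2.INTER_CUBIC)
    for dz,col in((0,(0,255,0)),(-.011,(0,0,255)),(.047,(255,0,0))):
        k=proj(p,t+[0,0,dz]); cv2.circle(a,(int((k[0]-x+.5)*8),int((k[1]-y+.5)*8)),4,col,-1)
    out.append(a)
cv2.imwrite("pics/tip3.png",np.hstack(out))
```

```text
[ 0.53538909 -0.04352485  0.10147781] [-2.23936650e-01  4.71697907e-01  1.64413271e+00  1.94139594e-04
  1.02225487e+00 -1.64193033e+00]
```

View pics/tip3.png

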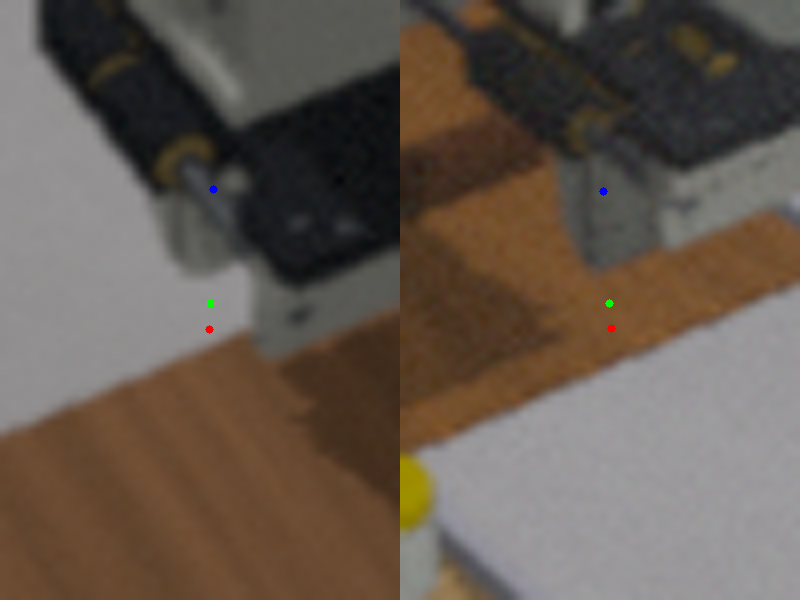

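Crops: in both views the visible fingertips sit above the red projected tip point by roughly 10-20 mm. With the fingers shut, the tips reach less far than stated. I'll go back behind the rib, raised, and feel for the plate.

Call:
jog_arm(deltas=[0,0,0.25,0,0,0,-0.05,-0.3,0.25,0,0,0,-0.1,-0.6,0.25,0,0,0,-0.14,-0.9,0.25,0,0,0])

```text
time: 3.85
tool_pos: [0.5205, -0.1363, 0.126]
tool_rot: [-3.141, 0.003, 2.987]
contact_force: [0.1, -0.2, -0.0]
opening: 0.0005
```

Call:
jog_arm(deltas=[-0.04,-0.25,0,0,0,0,-0.08,-0.5,0,0,0,0,-0.12,-0.76,0,0,0,0,-0.12,-0.76,-0.15,0,0,0,-0.12,-0.76,-0.25,0,0,0])

```text
time: 4.27
tool_pos: [0.5082, -0.2133, 0.0999]
tool_rot: [-3.141, 0.002, 2.983]
contact_force: [0.2, 0.4, -0.4]
opening: 0.0002
```

Call:
jog_arm(deltas=[0,0,-0.02,0,0,0,0,0,-0.04,0,0,0])

```text
time: 4.43
tool_pos: [0.508, -0.2106, 0.095]
tool_rot: [3.141, -0.001, 2.986]
contact_force: [0.4, 0.2, 0.1]
opening: 0.0002
```

Call:
jog_arm(deltas=[0,0,-0.02,0,0,0,0,0,-0.04,0,0,0])

```text
time: 4.6
tool_pos: [0.5087, -0.2106, 0.0915]
tool_rot: [-3.141, 0.001, 2.987]
contact_force: [0.7, 1.9, -0.2]
opening: 0.0005
```

Call:
jog_arm(deltas=[0,0,-0.02,0,0,0,0,0,-0.04,0,0,0])

```text
time: 4.77
tool_pos: [0.5086, -0.2108, 0.0872]
tool_rot: [-3.141, 0.001, 2.987]
contact_force: [-0.1, 0.7, -0.4]
opening: 0.0003
```

Call:
jog_arm(deltas=[0,0,-0.02,0,0,0,0,0,-0.04,0,0,0])

```text
time: 4.93
tool_pos: [0.5083, -0.211, 0.083]
tool_rot: [3.142, 0.0, 2.986]
contact_force: [0.6, -0.1, -0.6]
opening: 0.0005
```

Run:
```python
from h import *
s=robot.observe(); t=s["tool_pos"]; print(t,s["contact_force"])
out=[]
for n in("side","scene"):
    p,im=shot(n,n+"4.png")
    q=proj(p,t+[0,0,-.011]); x,y=int(q[0])-33,int(q[1])-45
    a=cv2.resize(im[y:y+75,x:x+66],None,fx=6,fy=8,interpolation=cv2.INTER_CUBIC)
    for dz,col in((0,(0,255,0)),(-.011,(0,0,255))):
        k=proj(p,t+[0,0,dz]); cv2.circle(a,(int((k[0]-x+.5)*6),int((k[1]-y+.5)*8)),3,col,-1)
    out.append(a)
cv2.imwrite("pics/tip4.png",np.hstack(out))
```

```text
[ 0.50834178 -0.21102024  0.08295216] [ 0.60834212 -0.08247016 -0.60272252]
```

View pics/tip4.png

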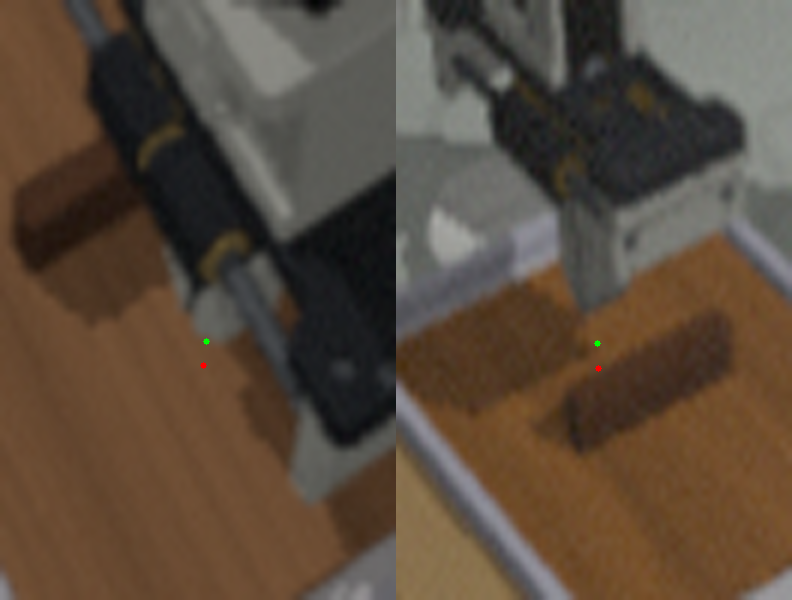

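Crops: a finger end shows at side (215,342) and scene (590,312), just above the projected TCP, and a second light piece shows at side (312,503). I'll triangulate them.

Run:
```python
from h import *
t=robot.observe()["tool_pos"]; P={}
def px(n,X,Y):
    p=robot.camera_params(n); q=proj(p,t+[0,0,-.011]); x,y=int(q[0])-33,int(q[1])-45
    if n=="scene": X-=396
    return p,X/6-.5+x,Y/8-.5+y
def tri(a,b):
    c1,d1=ray(*px("side",*a)); c2,d2=ray(*px("scene",*b))
    k=np.linalg.lstsq(np.c_[d1,-d2],c2-c1,rcond=None)[0]; A=c1+k[0]*d1;B=c2+k[1]*d2
    m=(A+B)/2; w=(m-t)[:2]*1000; c,s=np.cos(-.155),np.sin(-.155)
    print("gap",round(np.linalg.norm(A-B)*1000,1),"rel tcp boxx,y,z",np.round([c*w[0]+s*w[1],-s*w[0]+c*w[1],1000*(m-t)[2]],1))
tri((215,342),(590,312)); tri((312,503),(590,312)); tri((312,503),(628,282))
for n,q in (("side",(312,503)),("side",(215,342)),("scene",(590,312))):
    p,u,v=px(n,*q)
    for dz in (-11,0,12): 
        w=(onz(p,u,v,t[2]+dz/1000)-t)[:2]*1000; print(n,q,dz,np.round([.988*w[0]-.154*w[1],.154*w[0]+.988*w[1]]))
```

```text
gap 1.3 rel tcp boxx,y,z [-1.4 -6.7 10.6]
gap 27.9 rel tcp boxx,y,z [ -4.5 -43.3  -7.7]
gap 46.7 rel tcp boxx,y,z [-17.2 -42.5   2.4]
side (312, 503) -11 [  9. -49.]
side (312, 503) 0 [  5. -53.]
side (312, 503) 12 [ -1. -58.]
side (215, 342) -11 [8. 4.]
side (215, 342) 0 [ 3. -1.]
side (215, 342) 12 [-3. -7.]
scene (590, 312) -11 [-17. -37.]
scene (590, 312) 0 [ -9. -22.]
scene (590, 312) 12 [ 0. -5.]
```

Run:
```python
from h import *
t=robot.observe()["tool_pos"]
for n,X,Y in (("side",312,503),("scene",628-396,282)):
    p=robot.camera_params(n); q=proj(p,t+[0,0,-.011]); x,y=int(q[0])-33,int(q[1])-45
    for dz in (20,30,40,50,60,70,80):
        w=(onz(p,X/6-.5+x,Y/8-.5+y,t[2]+dz/1000)-t)[:2]*1000; print(n,dz,np.round([.988*w[0]-.154*w[1],.154*w[0]+.988*w[1]]))
```

```text
side 20 [ -4. -61.]
side 30 [ -9. -65.]
side 40 [-13. -69.]
side 50 [-18. -73.]
side 60 [-22. -77.]
side 70 [-27. -81.]
side 80 [-31. -85.]
scene 20 [-20.  -0.]
scene 30 [-12.  14.]
scene 40 [-5. 28.]
scene 50 [ 3. 42.]
scene 60 [11. 56.]
scene 70 [19. 70.]
scene 80 [26. 84.]
```

Call:
jog_arm(deltas=[0,0,-0.02,0,0,0,0.01,0,-0.04,0,0,0])

```text
time: 5.2
tool_pos: [0.5093, -0.2112, 0.079]
tool_rot: [-3.142, 0.0, 2.986]
contact_force: [0.4, 0.2, -0.3]
opening: 0.0004
```

The shut tip is really about 11 mm above the reported TCP (22 mm higher than stated), and the body is also about 22 mm higher. The tips are now near z≈0.090, so I push.

Call:
jog_arm(deltas=[0.02,0.14,0,0,0,0,0.05,0.3,0,0,0,0,0.07,0.46,0,0,0,0,0.1,0.62,0,0,0,0,0.12,0.78,0,0,0,0])

```text
time: 5.62
tool_pos: [0.5216, -0.1323, 0.0792]
tool_rot: [-3.141, 0.001, 2.986]
contact_force: [-1.1, -3.3, 0.6]
opening: 0.0007
```

Call:
jog_arm(deltas=[0.02,0.15,0,0,0,0])

```text
time: 5.7
tool_pos: [0.5235, -0.1172, 0.0792]
tool_rot: [-3.141, 0.001, 2.986]
contact_force: [0.1, -2.7, 0.5]
opening: 0.0007
```

Call:
jog_arm(deltas=[0.02,0.15,0,0,0,0,0.05,0.3,0,0,0,0,0.07,0.45,0,0,0,0,0.09,0.6,0,0,0,0,0.12,0.75,0,0,0,0])

```text
time: 6.12
tool_pos: [0.5351, -0.0422, 0.0792]
tool_rot: [-3.141, 0.0, 2.986]
contact_force: [-0.7, -3.0, 1.2]
opening: 0.0005
```

Call:
jog_arm(deltas=[0.02,0.15,0,0,0,0,0.05,0.3,0,0,0,0,0.07,0.45,0,0,0,0,0.09,0.6,0,0,0,0,0.12,0.75,0,0,0,0])

```text
time: 6.53
tool_pos: [0.5469, 0.0327, 0.0792]
tool_rot: [-3.141, -0.0, 2.986]
contact_force: [0.3, -3.3, 1.3]
opening: 0.0003
```

Call:
jog_arm(deltas=[0.01,0.05,0,0,0,0,0.01,0.08,0,0,0,0])

```text
time: 6.7
tool_pos: [0.5483, 0.0406, 0.0792]
tool_rot: [-3.141, 0.001, 2.988]
contact_force: [-0.2, -4.2, 1.2]
opening: 0.0004
```

Run:
```python
from h import *
s=robot.observe(); w=s["tool_pos"][:2]*1000-[536,-48]; print(s["contact_force"],"box",.988*w[0]-.154*w[1],.154*w[0]+.988*w[1])
shot("side","side5.png");shot("wrist","wrist5.png")
```

```text
[-0.22981857 -4.24193775  1.21293617] box -1.4627341717777735 89.46139851261601
```

Now in small steps until the force rises at the stop.

Call:
jog_arm(deltas=[0.01,0.03,0,0,0,0,0.01,0.06,0,0,0,0])

```text
time: 6.97
tool_pos: [0.5492, 0.0451, 0.079]
tool_rot: [-3.141, -0.0, 2.985]
contact_force: [-1.1, -2.4, -0.8]
opening: 0.0001
```

Call:
jog_arm(deltas=[0,0.03,0,0,0,0,0.01,0.05,0,0,0,0])

```text
time: 7.13
tool_pos: [0.55, 0.0507, 0.079]
tool_rot: [-3.141, -0.0, 2.985]
contact_force: [-1.8, -3.2, 1.0]
opening: 0.0005
```

Call:
jog_arm(deltas=[0,0.02,0,0,0,0,0.01,0.04,0,0,0,0])

```text
time: 7.3
tool_pos: [0.5512, 0.0541, 0.0791]
tool_rot: [-3.14, 0.0, 2.986]
contact_force: [-3.8, -13.1, 1.3]
opening: 0.0006
```

Call:
jog_arm(deltas=[0,0.02,0,0,0,0,0,0.02,0,0,0,0])

```text
time: 7.47
tool_pos: [0.5512, 0.0542, 0.0791]
tool_rot: [-3.137, 0.0, 2.987]
contact_force: [-2.2, -14.6, 2.3]
opening: 0.0005
```

Call:
jog_arm(deltas=[-0.02,-0.12,0,0,0,0,-0.04,-0.24,0.2,0,0,0,-0.08,-0.5,0.5,0,0,0,-0.12,-0.75,0.75,0,0,0,-0.16,-1.0,1.0,0,0,0])

```text
time: 7.88
tool_pos: [0.535, -0.0435, 0.1802]
tool_rot: [3.14, 0.0, 2.987]
contact_force: [1.5, -0.9, 0.7]
opening: 0.0006
```

Call:
jog_arm(deltas=[-0.05,-0.3,0,0,0,0,-0.1,-0.65,0,0,0,0,-0.1,-0.65,0,0,0,0])

```text
time: 8.13
tool_pos: [0.5249, -0.1129, 0.1796]
tool_rot: [-3.14, 0.002, 2.982]
contact_force: [-0.5, 1.0, -0.3]
opening: 0.0003
```

Run:
```python
from h import *
s=robot.observe(); w=s["tool_pos"][:2]*1000-[536,-48]; print(s["time"],s["tool_pos"],s["contact_force"],"box",.988*w[0]-.154*w[1],.154*w[0]+.988*w[1])
p,a=shot("wrist","wrist6.png"); q,b=shot("side","side6.png")
cv2.imwrite("pics/v6.png",np.hstack([cv2.resize(a,(400,300)),cv2.resize(b[140:350,195:475],(400,300))]))
hsv=cv2.cvtColor(a,cv2.COLOR_BGR2HSV)
m=(((hsv[...,0]<8)|(hsv[...,0]>172))&(hsv[...,1]>150)&(hsv[...,2]>70)).astype(np.uint8)
_,l,st,ce=cv2.connectedComponentsWithStats(m)
for i in range(1,len(st)):
    if st[i][4]>150:
        v,u=np.nonzero(l==i); W=np.array([onz(p,x,y,.060)[:2]*1000 for x,y in zip(u,v)])-[536,-48]
        W=np.c_[.988*W[:,0]-.154*W[:,1],.154*W[:,0]+.988*W[:,1]].astype(np.float32)
        print(st[i],np.round(cv2.boxPoints(cv2.minAreaRect(W))))
```

```text
8.1333 [ 0.52492413 -0.11292753  0.17955274] [-0.51660826  0.98405133 -0.32535639] box -0.9441237001602154 -65.85408532262369
[ 144  159   28   61 1150] [[ -33. -161.]
 [  17. -174.]
 [  21. -158.]
 [ -29. -146.]]
```

View pics/v6.png

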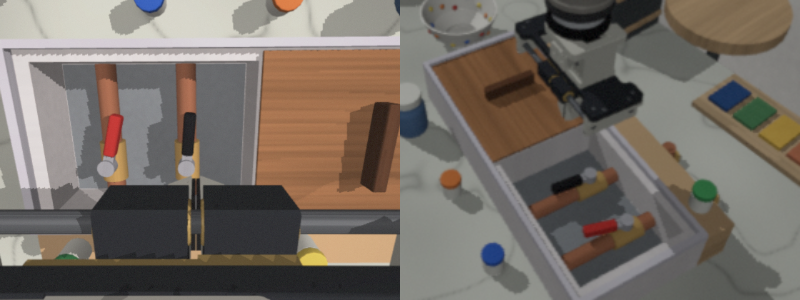

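Wrist view: red handle at (112,135), pivot cap (106,167), in the y=-170 place and already at about 0.24 rad. Black handle at (187,133) is at y=-75 and about 0. The cover is parked. I'll go down on the red handle's -y side, between it and the wall.

Call:
jog_arm(deltas=[-0.12,-0.33,0,0,0,0,-0.23,-0.65,0,0,0,0])

```text
time: 8.4
tool_pos: [0.5025, -0.1713, 0.1788]
tool_rot: [3.14, -0.0, 2.99]
contact_force: [0.6, -0.7, 0.2]
opening: 0.0003
```

Call:
jog_arm(deltas=[-0.12,-0.33,0,0,0,0,-0.22,-0.65,0,0,0,0,-0.22,-0.65,-0.25,0,0,0,-0.22,-0.65,-0.5,0,0,0,-0.22,-0.65,-0.5,0,0,0])

```text
time: 8.82
tool_pos: [0.4781, -0.2357, 0.1247]
tool_rot: [3.137, -0.007, 2.986]
contact_force: [-0.7, 0.6, -1.0]
opening: 0.0004
```

Run:
```python
from h import *
s=robot.observe(); w=s["tool_pos"][:2]*1000-[536,-48]; print(s["time"],s["tool_pos"],s["contact_force"],"box",.988*w[0]-.154*w[1],.154*w[0]+.988*w[1])
p,a=shot("wrist","wrist7.png"); q,b=shot("side","side7.png")
cv2.imwrite("pics/v7.png",np.hstack([cv2.resize(a,(400,300)),cv2.resize(b[190:350,255:468],(400,300))]))
```

```text
8.8167 [ 0.47809613 -0.2356673   0.12467704] [-0.73449474  0.60323028 -1.0456689 ] box -28.308257691568613 -194.33249062993698
```

View pics/v7.png

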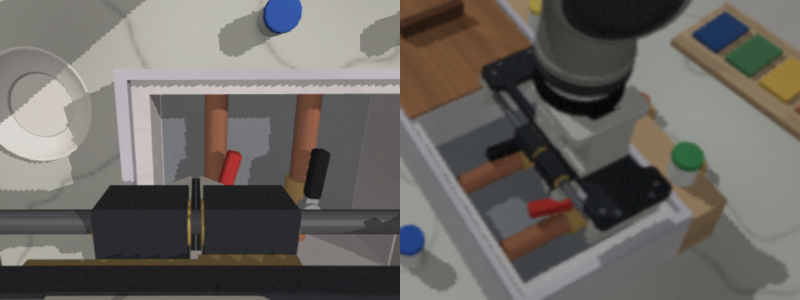

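Wrist view: the tips (195,180) are between the -y wall (column ~158) and the red handle (left edge ~222), with room on both sides. Descending.

Call:
jog_arm(deltas=[0,0,-0.25,0,0,0,0,0,-0.5,0,0,0,0,0,-0.65,0,0,0,0,0,-0.65,0,0,0])

```text
time: 9.25
tool_pos: [0.4799, -0.2365, 0.0627]
tool_rot: [3.14, -0.003, 2.987]
contact_force: [0.0, 0.6, 0.0]
opening: 0.0001
```

Call:
jog_arm(deltas=[0,0,-0.1,0,0,0,0,0,-0.22,0,0,0,0,0,-0.22,0,0,0])

```text
time: 9.5
tool_pos: [0.4805, -0.2377, 0.0419]
tool_rot: [3.141, -0.0, 2.986]
contact_force: [0.3, 0.5, -0.8]
opening: 0.0006
```

Run:
```python
from h import *
s=robot.observe(); w=s["tool_pos"][:2]*1000-[536,-48]; print(s["time"],s["tool_pos"],s["contact_force"],"box",.988*w[0]-.154*w[1],.154*w[0]+.988*w[1])
for th in (.24,.4,.6,.8,1.0,1.2,1.4,1.5,1.571):
    d=np.array([-np.cos(th),np.sin(th)]);n=-np.array([np.sin(th),np.cos(th)])
    b=np.array([35,-170])+50*d+7*n-[9.5,14]
    print(th,np.round(b,1),"world",np.round([536+.988*b[0]+.154*b[1],-48-.154*b[0]+.988*b[1]],1))
```

```text
9.5 [ 0.48054266 -0.23773036  0.04186619] [ 0.31059948  0.49686283 -0.79503399] box -25.57337617877853 -195.99402729512965
0.24 [ -24.7 -178.9] world [ 484. -221.]
0.4 [ -23.3 -171. ] world [ 486.7 -213.3]
0.6 [ -19.7 -161.5] world [ 491.6 -204.6]
0.8 [ -14.4 -153. ] world [ 498.3 -197. ]
1.0 [  -7.4 -145.7] world [ 506.2 -190.8]
1.2 [   0.9 -139.9] world [ 515.3 -186.4]
1.4 [  10.1 -135.9] world [ 525.1 -183.8]
1.5 [  15.  -134.6] world [ 530.1 -183.3]
1.571 [  18.5 -134. ] world [ 533.7 -183.2]
```

Call:
jog_arm(deltas=[0.03,0.13,-0.03,0,0,0,0.06,0.24,-0.03,0,0,0,0.11,0.33,-0.03,0,0,0,0.18,0.41,-0.03,0,0,0])

```text
time: 9.83
tool_pos: [0.4978, -0.1956, 0.0397]
tool_rot: [-3.142, -0.002, 2.987]
contact_force: [-5.4, -0.9, 1.9]
opening: 0.0003
```

Call:
jog_arm(deltas=[0.08,0.06,0,0,0,0,0.17,0.11,0,0,0,0])

```text
time: 10.0
tool_pos: [0.5145, -0.1839, 0.0394]
tool_rot: [3.141, -0.003, 2.987]
contact_force: [-4.8, 0.6, 2.0]
opening: 0.0005
```

Run:
```python
from h import *
s=robot.observe(); w=s["tool_pos"][:2]*1000-[536,-48]; print(s["time"],s["tool_pos"],s["contact_force"],"box",.988*w[0]-.154*w[1],.154*w[0]+.988*w[1])
p,a=shot("wrist","wrist8.png"); q,b=shot("side","side8.png")
cv2.imwrite("pics/v8.png",np.hstack([cv2.resize(a,(400,300)),cv2.resize(b[190:350,255:468],(400,300))]))
```

```text
10.0 [ 0.51449273 -0.18388018  0.03943225] [-4.82239093  0.6255089   1.99754094] box -0.32363059476733724 -137.56173672973298
```

View pics/v8.png

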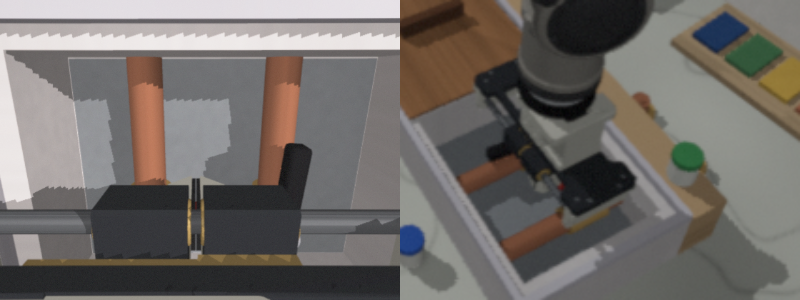

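Force of about 5 N along -x shows the handle is being pushed; it is hidden under the fingers, and the black handle at (293,175) is untouched. Continuing to the stop.

Call:
jog_arm(deltas=[0.06,0.02,0,0,0,0,0.11,0.03,0,0,0,0,0.15,0.03,0,0,0,0])

```text
time: 10.35
tool_pos: [0.53, -0.182, 0.0391]
tool_rot: [3.14, -0.002, 2.986]
contact_force: [-4.2, 3.9, 1.9]
opening: 0.0004
```

Call:
jog_arm(deltas=[0.02,0,0,0,0,0,0.04,-0.01,0,0,0,0])

```text
time: 10.52
tool_pos: [0.5326, -0.1823, 0.0387]
tool_rot: [3.139, -0.005, 2.986]
contact_force: [-11.3, 7.7, 6.9]
opening: 0.0009
```

Call:
jog_arm(deltas=[0.02,0,0,0,0,0,0.03,0,0,0,0,0])

```text
time: 10.68
tool_pos: [0.5329, -0.1821, 0.0384]
tool_rot: [3.139, -0.011, 2.986]
contact_force: [-18.5, 5.1, 11.6]
opening: 0.0002
```

The force climbs with no motion, at x≈17.6 in the box frame (18.5 expected at the stop). I'll back off, rise and check.

Call:
jog_arm(deltas=[-0.15,0.02,0,0,0,0,-0.3,0.05,0,0,0,0,-0.3,0.05,0.3,0,0,0,-0.3,0.05,0.7,0,0,0,-0.3,0.05,1.0,0,0,0])

```text
time: 11.1
tool_pos: [0.5083, -0.1797, 0.1416]
tool_rot: [-3.141, 0.003, 2.985]
contact_force: [2.0, 0.1, -0.7]
opening: 0.0001
```

Call:
jog_arm(deltas=[0.1,0.33,0.2,0,0,0,0.15,0.66,0.4,0,0,0,0.15,0.66,0.4,0,0,0])

```text
time: 11.35
tool_pos: [0.5257, -0.1097, 0.1839]
tool_rot: [3.141, 0.01, 2.988]
contact_force: [-0.4, 0.2, 0.5]
opening: 0.0001
```

Run:
```python
from h import *
s=robot.observe(); print(s["time"],s["tool_pos"],s["contact_force"])
p,a=shot("wrist","wrist9.png"); q,b=shot("side","side9.png")
cv2.imwrite("pics/v9.png",np.hstack([cv2.resize(a,(400,300)),cv2.resize(b[140:350,195:475],(400,300))]))
def rect(img,p,m,z):
    _,l,st,_=cv2.connectedComponentsWithStats(m.astype(np.uint8))
    for i in range(1,len(st)):
        if st[i][4]>60:
            v,u=np.nonzero(l==i); W=np.array([onz(p,x,y,z)[:2]*1000 for x,y in zip(u,v)])-[536,-48]
            W=np.c_[.988*W[:,0]-.154*W[:,1],.154*W[:,0]+.988*W[:,1]].astype(np.float32)
            print(st[i],np.round(cv2.boxPoints(cv2.minAreaRect(W))).tolist())
for n,pp,im in(("wrist",p,a),("side",q,b)):
    h=cv2.cvtColor(im,cv2.COLOR_BGR2HSV); print(n)
    rect(im,pp,((h[...,0]<6)|(h[...,0]>172))&(h[...,1]>150)&(h[...,2]>70),.06)
```

```text
11.35 [ 0.52573509 -0.10965331  0.18391555] [-0.43183969  0.23115446  0.50507352]
wrist
[ 164  221   59   18 1026] [[24.0, -106.0], [24.0, -156.0], [40.0, -156.0], [39.0, -106.0]]
side
[334 271  17  20 151] [[24.0, -158.0], [41.0, -158.0], [41.0, -110.0], [25.0, -110.0]]
```

View pics/v9.png

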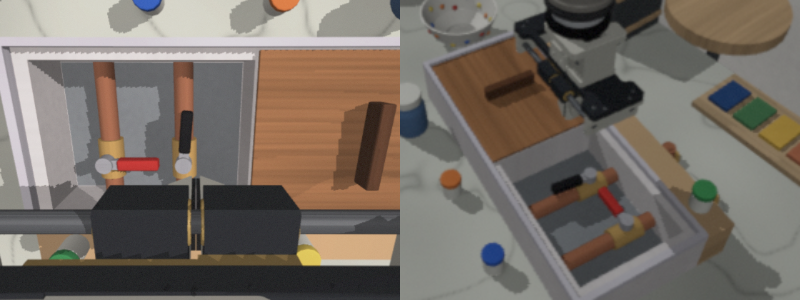

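Red is flush along +y and black is unchanged. One numeric check of the cover edge against its expected place, and of the black handle's angle before and after.

Run:
```python
from h import *
p=robot.camera_params("wrist"); a=cv2.imread("pics/wrist9.png")
h=cv2.cvtColor(a,cv2.COLOR_BGR2HSV)
for v in (100,140,180):
    u=np.nonzero((h[v,300:,0]<22)&(h[v,300:,1]>110))[0][0]+300
    w=onz(p,u,v,.081)[:2]*1000-[536,-48]; print("cover -y edge y",round(.154*w[0]+.988*w[1],1),"(expect ~3)")
for f in ("wrist6.png","wrist9.png"):
    g=cv2.imread("pics/"+f); m=(g.max(2)<45).astype(np.uint8); m[255:]=0
    _,l,st,_=cv2.connectedComponentsWithStats(m); i=max((i for i in range(1,len(st)) if st[i][0]>230 and st[i][0]<290 and st[i][1]>130),key=lambda i:st[i][4])
    v,u=np.nonzero(l==i); print(f,st[i],cv2.fitLine(np.c_[u,v].astype(np.float32),2,0,.01,.01)[:2].ravel())
```

```text
cover -y edge y -3.4 (expect ~3)
cover -y edge y -2.9 (expect ~3)
cover -y edge y -3.1 (expect ~3)
wrist6.png [255 158  19  59 859] [ 0.07617866 -0.99709415]
wrist9.png [251 155  19  59 843] [ 0.07650018 -0.99706954]
```

Red and black are fine. The cover's -y edge measures about -3 mm against +3 expected, though 15 N didn't move it further. I'll look from above its far end, numerically.

Call:
jog_arm(deltas=[0.05,0.32,0,0,0,0,0.1,0.64,0,0,0,0,0.15,0.95,0,0,0,0])

```text
time: 11.7
tool_pos: [0.5373, -0.0184, 0.1781]
tool_rot: [-3.142, -0.001, 2.983]
contact_force: [0.5, -0.7, -0.6]
opening: 0.0006
```

Call:
jog_arm(deltas=[0.05,0.32,0,0,0,0,0.1,0.64,0,0,0,0,0.15,0.95,0,0,0,0,0.15,0.95,0,0,0,0])

```text
time: 12.03
tool_pos: [0.5527, 0.0806, 0.1779]
tool_rot: [3.14, -0.001, 2.989]
contact_force: [-1.0, -0.6, -0.6]
opening: 0.0006
```

Run:
```python
from h import *
s=robot.observe(); print(s["time"],s["tool_pos"])
p,a=shot("wrist","wrist10.png"); h=cv2.cvtColor(a,cv2.COLOR_BGR2HSV)
def by(u,v,z):
    w=onz(p,u,v,z)[:2]*1000-[536,-48]; return np.round([.988*w[0]-.154*w[1],.154*w[0]+.988*w[1]],1)
for v in (100,140,180):
    b=(h[v,:,0]<22)&(h[v,:,1]>110); u=np.nonzero(b)[0]
    k=u.max(); print(v,"brown",u.min(),k,"edges",by(u.min(),v,.081),by(k,v,.081))
    print(" next px gray",[int(x) for x in a[v,k-2:k+60:2].mean(1)])
    for du in (0,10,20,30): print("  y at",k+du,by(k+du,v,.087)[1],end="")
    print()
```

```text
12.0333 [0.55273945 0.08064828 0.1779    ]
100 brown 12 433 edges [-77.6 -52.9] [-78.5 241.6]
 next px gray [80, 78, 103, 108, 192, 208, 209, 210, 208, 209, 209, 196, 183, 187, 184, 185, 186, 185, 183, 182, 184, 182, 184, 182, 183, 183, 182, 181, 181, 182, 183]
  y at 433 239.1  y at 443 246.0  y at 453 252.8  y at 463 259.7
140 brown 20 428 edges [-50.  -52.6] [-50.7 241.4]
 next px gray [77, 76, 97, 109, 185, 211, 210, 209, 211, 208, 211, 197, 189, 187, 189, 188, 188, 189, 190, 188, 187, 189, 186, 185, 184, 185, 185, 184, 185, 182, 186]
  y at 428 238.9  y at 438 246.0  y at 448 253.0  y at 458 260.1
180 brown 38 423 edges [-20.7 -44.8] [-21.3 241.1]
 next px gray [89, 87, 97, 107, 177, 210, 209, 210, 209, 210, 208, 161, 140, 140, 140, 139, 139, 141, 140, 140, 140, 139, 137, 135, 139, 138, 138, 137, 137, 138, 137]
  y at 423 238.6  y at 433 245.9  y at 443 253.2  y at 453 260.5
```

The dark band between the cover's +y edge and the end stop is about 5 px wide. That is just the stop's visible inner face (6 mm tall, seen obliquely), and the cover edge, with the ~2 mm frame offset, is at ~243.5–245 mm. The cover is against its stop, so I'm handing in.

```bash
python3 -c "
from cell import robot
s=robot.observe(); print(s['time'],s['contact_force']); print(robot.hand_in())"
```

```text
12.0833 [-0.47091766 -1.29543638  0.05860388]
the job is handed in; nothing more can be done
None
```

I pushed the cover by its rib to the deck's end stop, then pushed the red handle clockwise to its stop. I handed in at about 12.1 s with the arm raised clear of everything.

- **First push missed:** with the fingers shut, the tips are about 22 mm higher than stated. My first pass went over the rib with no contact force and no clear movement of the cover. I lowered the tool and repeated the push.
- **Cover:** it stopped moving at 13–15 N, and from above there was no visible gap at the end stop. One check disagreed: its -y edge measured about -3 mm where I expected +3 mm. About 2 mm of that is an offset in my box frame, and I put the rest down to edge-view error.
- **Red handle:** it points along the box's +y in both the wrist and side views, to within about 1°. It stopped turning at about 18 N.
- **Black handle:** its angle in the wrist image was the same before and after the red handle was turned.
- **Pots, bowl, saucer and jar:** I saw none of them disturbed in the views taken, but I did not measure their positions again at the end.

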